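Pull the blunt gouges from the crank-locked rack

TASK

Turn the crank on the tool rack counterclockwise (seen from above) until its locking comb is fully open, then draw every red-handled (blunt) gouge out of its sleeve and stand it shank down in the plywood sharpening caddy. When all of them are in the caddy, crank the comb fully back to locked, so that the plain-handled gouges, which must stay in the rack, are secured again; leave the other things on the bench where they are. Also stand the yellow service marker upright on the round black pad at the end of the rack, to show that tools are out.

Things in the scene. Friction and masses are not known exactly. Their poses are not given: they have to be found in the camera images.
- rack: fixed tool rack; origin on the bench under the centre of its pale wooden block, 125 (rack x) by 168 (rack y) by 60 mm high. Six vertical sleeves, bore 13.2 mm, 50 deep, at rack x = -36 and 36 mm, rack y = -54, 0 and 54 mm, hold gouges in any order; some are empty. Steel comb over it, top at z = 73 mm. Green gearbox 78 x 74 x 100 mm high at rack y = 169 mm, crank on top
- comb (a joint): travel of the steel locking comb along rack +y, in m. 0 = locked: a tooth lies over the collar of each gouge, so that none can be drawn; 0.0152 = fully open, the teeth midway between the gouges. It moves only with the crank, 1.194 mm per radian, and stays where it is left
- crank (a joint): angle of the crank about its vertical axis, in rad, growing counterclockwise seen from above. 0 (stop) = comb locked, 12.75 (stop; two turns) = comb fully open. At 0 the arm points along rack +y; turning takes about 0.1 N m, and it stays where it is left
- crank_axis (a point): point on the crank's vertical axis, 159.5 mm above the bench, level with the middle of the grip
- grip_mid (a point): middle of the crank's free-spinning grip: black upright cylinder 22 mm diameter, 43 mm high, at 50 mm from the crank axis; its lower end (z = 138 mm) is 2 mm above the crank arm (top at z = 136 mm), its top is at z = 181 mm
- marker: loose yellow service marker, 70 mm tall, 0.12 kg, origin under its centre: round foot 44 mm diameter, 12 mm high, upright round stem 22 mm diameter from 18 mm up to the top. It starts upright on the bench, left of the rack
- pad (a point): centre of the top of the round black rubber pad with a yellow edge, 100 mm diameter, 5 mm thick, fixed to the bench at rack y = -142 mm; here the marker shall stand upright
- caddy: loose open plywood sharpening caddy, 150 by 150 mm, 50 mm high, 0.7 kg, origin under its centre; walls and floor 6 mm. One divider across x and one across y make four cells, about 66 mm square, centred at caddy x, y = +-36 mm
- red0: palm gouge, 110 mm, 90 g, balance point z = 46. Origin at the free end of its shank, +z towards the handle. Steel shank 12 mm dia to z = 46; hex brass collar 28 mm across flats to 51; neck 14 mm dia to 63; red handle 24 mm dia, z = 63 to 110 (grip at about 88). Red handle = blunt. May be absent. In the rack it is upright, shank down, collar resting on the block, origin 14 mm above the bench
- red1: palm gouge, 110 mm, 90 g, balance point z = 46. Origin at the free end of its shank, +z towards the handle. Steel shank 12 mm dia to z = 46; hex brass collar 28 mm across flats to 51; neck 14 mm dia to 63; red handle 24 mm dia, z = 63 to 110 (grip at about 88). Red handle = blunt. May be absent. In the rack it is upright, shank down, collar resting on the block, origin 14 mm above the bench
- red2: palm gouge, 110 mm, 90 g, balance point z = 46. Origin at the free end of its shank, +z towards the handle. Steel shank 12 mm dia to z = 46; hex brass collar 28 mm across flats to 51; neck 14 mm dia to 63; red handle 24 mm dia, z = 63 to 110 (grip at about 88). Red handle = blunt. May be absent. In the rack it is upright, shank down, collar resting on the block, origin 14 mm above the bench
- red3: palm gouge, 110 mm, 90 g, balance point z = 46. Origin at the free end of its shank, +z towards the handle. Steel shank 12 mm dia to z = 46; hex brass collar 28 mm across flats to 51; neck 14 mm dia to 63; red handle 24 mm dia, z = 63 to 110 (grip at about 88). Red handle = blunt. May be absent. In the rack it is upright, shank down, collar resting on the block, origin 14 mm above the bench
- plain0: palm gouge, 110 mm, 90 g, balance point z = 46. Origin at the free end of its shank, +z towards the handle. Steel shank 12 mm dia to z = 46; hex brass collar 28 mm across flats to 51; neck 14 mm dia to 63; plain pale wooden handle 24 mm dia, z = 63 to 110 (grip at about 88). Plain handle = sharp, it stays in the rack. In the rack it is upright, shank down, collar resting on the block, origin 14 mm above the bench
- plain1: palm gouge, 110 mm, 90 g, balance point z = 46. Origin at the free end of its shank, +z towards the handle. Steel shank 12 mm dia to z = 46; hex brass collar 28 mm across flats to 51; neck 14 mm dia to 63; plain pale wooden handle 24 mm dia, z = 63 to 110 (grip at about 88). Plain handle = sharp, it stays in the rack. In the rack it is upright, shank down, collar resting on the block, origin 14 mm above the bench
- wax: amber jar of wax, 48 mm diameter, 55 mm high, origin under its centre; leave alone
- offcut: pale wooden offcut 50 x 110 x 28 mm, origin under its centre; leave alone
- mallet: hammer lying on the bench, leave alone
- stone: blue-grey sharpening stone 50 x 130 x 24 mm, origin under its centre; leave alone
- brush: bench brush lying on the bench; leave alone
- oil: green bottle of honing oil, 56 mm diameter, 120 mm high, origin under its centre; leave alone
- wedge: wooden wedge block 90 x 40 x 22 mm, origin under its centre; leave alone
Things that resemble listed ones, but are neither listed nor needed, are in the scene too. What is shaped like the marker but blue is not meant. Of the things that look like the caddy, the larger one is meant.

How it is judged:
On the way, in this order (a step that is already met when the one before it is completed fails the run):
1. the comb is cranked open (13 mm or more) (value of joint comb above 0.013 m), for 0.2 s.
2. every red gouge stands or leans shank down in the caddy (x of red0 in the frame of caddy between -0.074 and 0.074 m and y of red0 in the frame of caddy between -0.074 and 0.074 m and z of red0 in the frame of caddy between -0.005 and 0.04 m and x of red1 in the frame of caddy between -0.074 and 0.074 m and y of red1 in the frame of caddy between -0.074 and 0.074 m and z of red1 in the frame of caddy between -0.005 and 0.04 m and x of red2 in the frame of caddy between -0.074 and 0.074 m and y of red2 in the frame of caddy between -0.074 and 0.074 m and z of red2 in the frame of caddy between -0.005 and 0.04 m and x of red3 in the frame of caddy between -0.074 and 0.074 m and y of red3 in the frame of caddy between -0.074 and 0.074 m and z of red3 in the frame of caddy between -0.005 and 0.04 m), for 0.2 s.
3. the comb is cranked back to locked (2.5 mm or less) (value of joint comb below 0.0025 m), for 0.2 s.
At the end, for the whole second after the job is handed in: every red gouge present rests with its shank's end in the caddy, under 40 mm above the caddy's underside; caddy level; both plain gouges home and upright in the rack; comb within 2.5 mm of locked; the marker stands upright on the pad, within 50 mm of its centre (all of step 2 and z of plain0 in the frame of rack between 0.008 and 0.022 m and angle between each of plain0, plain1's own z axis and vertical below 0.15 rad and horizontal distance between each of plain0, plain1 and rack below 0.09 m and z of plain1 in the frame of rack between 0.008 and 0.022 m and value of joint comb below 0.0025 m and angle between caddy's own z axis and vertical below 0.1 rad and horizontal distance between marker and pad below 0.05 m and angle between marker's own z axis and vertical below 0.12 rad and height (world z) of marker below 0.015 m and linear speed of each of red0, red1, red2, red3 below 0.03 m/s); the robot touches nothing.
It fails at once if a plain gouge is drawn from its sleeve (raised more than 25 mm) (z of any of plain0, plain1 in the frame of rack above 0.039 m).
It fails at once if one of the other things on the bench is moved by more than 50 mm (distance of any of wax, offcut, mallet, stone, brush, oil, wedge from where it was at the start of the episode above 0.05 m).
Of red0, red1, red2, red3 only 2 to 4 are there at a start; the rules pass over those that are not, and their reading is None.
At some moment in a run one of marker may be knocked a few centimetres aside while the robot is not near it.
Once in a run the grip may slacken for a moment while it holds something.
It also fails if it takes over 210 s, if anything falls off the work surface, if the arm or the gripper's body presses on something with over 40 N, if the wrist force passes 120 N, or if a joint passes its speed limit or range.

ROBOT

A 7-joint arm with a two-finger parallel gripper is mounted at the origin on the work surface. World frame = base frame: x ahead of the robot, y to its left, z up, the work surface at z = 0. Lengths are in m, angles in rad, forces in N, time in s.
With the tool pointing down it reaches from about 0.4 to 0.875 m from the base axis. Payload 19.3 kg.
Tool frame: the origin (TCP) lies between the finger pads; the fingertips stand 17 mm ahead of it and the grasp point (between the pads) lies 2 mm behind it (bot.finger_overhang is the distance from the TCP to the fingertips, in m); z points along the fingers, y is the line along which they close (so a half turn about z gives the same grasp; the last joint's range is limited). The gripper opens to 85 mm and grips with 20 to 120 N. Pads are 22 mm wide; open, the fingers measure 114 mm over their backs; the gripper's body (76 mm by 85 mm) begins 54 mm behind the grasp point. The pads swing forward as they close: fully open they stand 13 mm farther back than shut.
Start: joints at [1.215, 0.521, -0.036, 1.599, 0.021, 1.021, -0.113], TCP at [0.176, -0.6, 0.248] pointing down, gripper open.
Joint ranges: [-2.91, 2.91], [-0.3, 2.13], [-1.5, 1.42], [0.17, 2.43], [-1.26, 4.41], [0.16, 1.93], [-2.52, 2.52]. Speed limits (rad/s): [1.89, 1.89, 2.39, 2.39, 3.01, 3.01, 3.01].

INTERFACE

Orientations are given as [roll, pitch, yaw] about the fixed x, y, z axes, in that order (R = Rz(yaw) Ry(pitch) Rx(roll)).
In Python, from workcell import observe, grab_frame, bot gives the robot as it stands.
- The arm moves only by the shell command python3 -m crank 'ROWS' [FORCE]. ROWS is a JSON object of lists of equal length, an entry for each row: "linear": the shift along the world's x, y, z each as a share of 0.25 m, from -1 to 1, a list of three; "delta_rot": the turn, a rotation vector about the world's x, y, z each as a share of 30 degrees, from -1 to 1, a list of three; "fingers": the opening, from -1 (shut) to 1 (fully open). In form: {"linear": [[dx, dy, dz], ...], "delta_rot": [[rx, ry, rz], ...], "fingers": [fingers, ...]}. A call has 1 to 5 rows; each row is the pose to reach, as a shift and turn from the pose commanded when the call began; what a row does not reach only later rows make up. A row lasts 1/10 s, in which the tool goes at most 50 mm and 8.59 degrees, less where a joint would pass 70% of its speed; a pose out of reach is approached as far as the arm can. A call with a number of a shift or a turn outside -1 to 1 is refused whole. A call with a gripper value outside its range is refused whole. The fingers move at their own pace and stop on an object; FORCE is the grip in N (left out, the last holds). Time passes only in rows, so rows that repeat a pose let the fingers close. It gives the time, the measured TCP pose, the force, the opening and the grip force at its end, in the units of the state.
- observe(): the state, without advancing time (a new reading comes with each control period).
- grab_frame(name): name is "scene" or "top" or "wrist"; returns a dict with "image" (420x560x3 uint8, red, green, blue), "mtx" (3x3 intrinsics, pixels), "k1" (the pictures are not rectified: a ray, as slopes to the right and down, at radius r is drawn at 1 + k1 r^2 times it, then the intrinsics apply), "xyz" and "orientation" of the camera in the world. Camera axes: x right, y down, z forward; pixel columns grow to the right and rows downward; lengths in m; the calibration is good to about 2 mm. A picture is of the moment at which its call begins. There is no depth.
- bot.job_done(): hands the job in; it is judged then, once.
The state is a dict: "clock": time; "qpos": joint angles; "qd": joint speeds; "joint_efforts": joint torques, N m; "position": TCP position; "tool_rot": TCP orientation; "force": force on the tool from outside, world axes, zero at the start; "moment": the same for the moment, N m; "grip_width": finger opening in m; "finger_force": force on a finger pad.
Only numpy, scipy, OpenCV 4.12 (cv2) and the standard library are available. Lean on these libraries where they do the work, as an engineer would, in place of code of your own. Each camera call takes 0.05 s, during which the arm holds its last target. There are 200 camera calls.

## Working session

There is one attempt and no reset: what is moved stays moved. The work goes in short steps, Python scripts to look and compute and a shell command to move; the robot and the scene stay as the last step left them, time stands still between calls to the robot, and variables do not carry over. Pictures are saved under pics/ and viewed, at most 14 in all, crops included, and the job is handed in when it is done.

```bash
ls; mkdir -p pics; cat > h.py <<'E'
import numpy as np, cv2
from workcell import observe, grab_frame, bot
from scipy.spatial.transform import Rotation as R
def rot(f):
    o=np.array(f["orientation"]); return R.from_euler('xyz',o).as_matrix() if o.shape==(3,) else (o if o.shape==(3,3) else None)
def ray(f,u,v):
    m=np.array(f["mtx"]);p=np.array([(u-m[0,2])/m[0,0],(v-m[1,2])/m[1,1]]);q=p.copy()
    for _ in range(20): q=p/(1+f["k1"]*(q@q))
    return np.array(f["xyz"]),rot(f)@np.array([q[0],q[1],1])
def onz(f,u,v,z):
    o,d=ray(f,u,v); return o+d*(z-o[2])/d[2]
def proj(f,P):
    c=rot(f).T@(np.array(P)-np.array(f["xyz"])); q=c[:2]/c[2]; q=q*(1+f["k1"]*(q@q)); m=np.array(f["mtx"])
    return np.array([m[0,0]*q[0]+m[0,2],m[1,1]*q[1]+m[1,2]])
def save(f,n): cv2.imwrite("pics/"+n,cv2.cvtColor(f["image"],cv2.COLOR_RGB2BGR))
E
python3 - <<'E'
from h import *
import pickle
for n in("scene","top"):
    f=grab_frame(n); pickle.dump(f,open(n+".pkl","wb")); save(f,n+"0.png"); print(n,f["mtx"],f["k1"],f["xyz"],f["orientation"])
print(observe())
E
```

```text
pics
scene [[404.24432943   0.         281.87943329]
 [  0.         404.24432943 206.66313495]
 [  0.           0.           1.        ]] 0.02808417024934355 [ 1.09561159 -0.32106713  1.02072218] [-2.52817186 -0.01618668  1.11630769]
top [[399.82565905   0.         277.02542624]
 [  0.         399.82565905 208.34824347]
 [  0.           0.           1.        ]] -0.10645332151067513 [ 0.36812016 -0.02428659  1.1787384 ] [-2.99201355e+00 -6.14281794e-06 -1.57407972e+00]
{'clock': 0.1, 'qpos': array([ 1.21480863,  0.5219337 , -0.03628121,  1.59994908,  0.02116682,
        1.02105626, -0.11281864]), 'qd': array([-1.29444931e-04,  8.12321686e-05, -4.96410046e-04, -1.49421511e-03,
       -1.63499950e-03, -1.10846513e-03,  7.32450112e-04]), 'joint_efforts': array([ 3.49320246e-03, -9.28502727e+01,  1.98429421e+00, -3.70535624e+01,
        1.81839766e-02,  5.34933060e-03,  6.70105464e-06]), 'position': array([ 0.1760723 , -0.59940385,  0.24779737]), 'tool_rot': array([-3.14063185e+00,  6.03624428e-05,  2.85700647e-01]), 'force': array([ 0.38044883, -0.38446328, -0.77725094]), 'moment': array([-0.02803576,  0.03307735, -0.02896654]), 'finger_force': 0.0, 'grip_width': 0.08519690586162877}
```

View pics/top0.png

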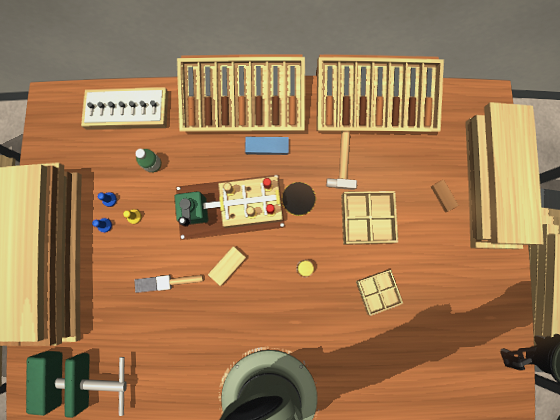

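View pics/scene0.png

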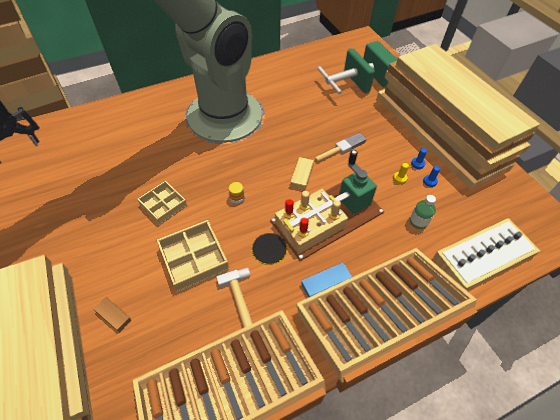

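Top view: large caddy at (370,218), a smaller look-alike at (380,292); yellow marker at (132,216), with blue look-alikes at (107,198) and (103,225), and amber wax at (306,268). The rack is around (250,202), gearbox at (190,208) and pad at (299,198). Reds show near (267,182) and (270,210). Next, a close crop to check these.

```bash
python3 - <<'E'
from h import *
import pickle
T=pickle.load(open("top.pkl","rb"));S=pickle.load(open("scene.pkl","rb"))
a=cv2.resize(T["image"][165:245,165:325],None,fx=4.8,fy=4.8,interpolation=cv2.INTER_CUBIC)[:, :780]
b=cv2.resize(S["image"][140:265,250:410],None,fx=2.2,fy=2.2,interpolation=cv2.INTER_CUBIC)
b2=cv2.resize(T["image"][185:235,90:150],None,fx=4,fy=4,interpolation=cv2.INTER_CUBIC)
c=np.zeros((384+0+210,780,3),np.uint8); c=np.zeros((600,780,3),np.uint8);c[:a.shape[0]//1,:a.shape[1]]=a
b=cv2.resize(b,(275,214));c[385:599,:275]=b;c[385:585,300:540]=b2
cv2.imwrite("pics/crop1.png",c[:,:,::-1])
for n,u,v,z in [("caddy",370,218,.05),("marker",132,216,.06),("pad",299,198,.005),("wax",306,268,.05),("cornNW",179,188,0),("SW",182,237,0),("NE",278,177,0),("SE",282,225,0),("red",267,182,.124),("red",270,210,.124),("grip",184,220,.181),("oil",148,158,.1),("offcut",227,266,.03),("hammerhead",342,184,.02),("brushend",200,280,.02),("stone",267,145,.024)]:
    print(n,onz(T,u,v,z).round(3))
for n,f in(("T",T),("S",S)):
    h=cv2.cvtColor(f["image"],cv2.COLOR_RGB2HSV)
    for cn,lo,hi in(("red",(0,200,90),(6,255,255)),("yel",(22,180,120),(32,255,255))):
        m=cv2.inRange(h,lo,hi)
        if cn=="red": m|=cv2.inRange(h,(174,200,90),(180,255,255))
        N,_,st,ce=cv2.connectedComponentsWithStats(m)
        for i in range(1,N):
            if st[i,4]>12: print(n,cn,st[i],ce[i].round(1))
E
```

```text
caddy [ 0.509 -0.291  0.05 ]
marker [0.516 0.39  0.06 ]
pad [ 0.576 -0.09   0.005]
wax [ 0.369 -0.105  0.05 ]
cornNW [0.609 0.271 0.   ]
SW [0.461 0.258 0.   ]
NE [ 0.641 -0.028  0.   ]
SE [ 0.496 -0.039  0.   ]
red [0.599 0.002 0.124]
red [ 0.523 -0.006  0.124]
grip [0.489 0.21  0.181]
oil [0.675 0.338 0.1  ]
offcut [0.375 0.118 0.03 ]
hammerhead [ 0.615 -0.218  0.02 ]
brushend [0.335 0.197 0.02 ]
stone [0.734 0.005 0.024]
T red [267 206   7   7  20] [269.7 209.9]
T yel [127 210  14  14  99] [134.4 215.8]
S red [286 199   8  15  96] [289.  205.9]
S red [300 219   8  14  93] [303.5 224.9]
S yel [394 163  15  21 180] [401.5 174.1]
S yel [229 182  14  12 100] [234.8 187. ]
S yel [330 195   4   6  14] [331.5 197.4]
S yel [284 220   9  11  24] [288.  224.7]
```

View pics/crop1.png

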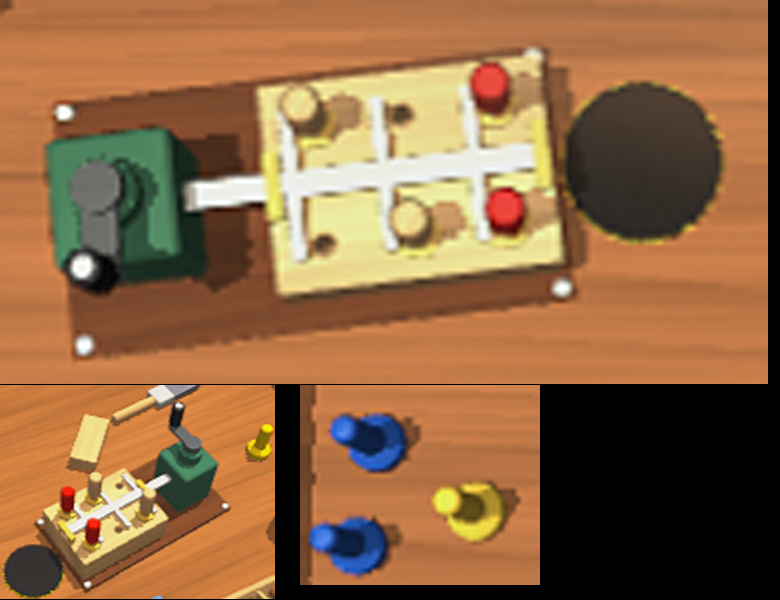

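Confirmed: only two reds, both at rack y = -54 (crop (490,87) and (506,210)), and the plains are at crop (300,108) and (410,222). The yellow marker is clear of the blues, and the crank arm points toward the robot, so the crank is at about 94°. Next I move above the crank.

```bash

python3 -m crank '{"linear":[[0.62,0.72,0.21],[0.62,0.72,0.21],[0.62,0.72,0.21],[0.62,0.72,0.21],[0.62,0.72,0.21]],"delta_rot":[[0,0,1],[0,0,1],[0,0,1],[0,0,1],[0,0,1]],"fingers":[1,1,1,1,1]}' 40
python3 -m crank '{"linear":[[0.48,0.88,0],[0.48,0.88,0],[0.48,0.88,0],[0.48,0.88,0],[0.48,0.88,0]],"delta_rot":[[0,0,1],[0,0,1],[0,0,1],[0,0,1],[0,0,1]],"fingers":[1,1,1,1,1]}'
python3 -m crank '{"linear":[[0.2,0.95,0],[0.2,0.95,0],[0.2,0.95,0],[0.2,0.95,0],[0.2,0.95,0]],"delta_rot":[[0,0,0.667],[0,0,0.667],[0,0,0.667],[0,0,0.667],[0,0,0.667]],"fingers":[1,1,1,1,1]}'
python3 -m crank '{"linear":[[0,0,0],[0,0,0]],"delta_rot":[[0,0,0],[0,0,0]],"fingers":[1,1]}'
python3 - <<'E'
from h import *
import pickle
f=grab_frame("wrist"); pickle.dump(f,open("w1.pkl","wb"));save(f,"w1.png");print(f["xyz"],f["orientation"],f["k1"]);s=observe();print(s["position"],s["tool_rot"],s["qpos"])
E
```

```text
clock: 0.6
position: [0.3324, -0.4175, 0.3013]
tool_rot: [-3.142, -0.0, 0.813]
force: [-0.1, -0.6, -0.1]
grip_width: 0.0854
finger_force: 0.0
clock: 1.1
position: [0.4513, -0.1984, 0.3008]
tool_rot: [-3.142, 0.0, 1.336]
force: [0.1, -0.3, -0.1]
grip_width: 0.0856
finger_force: 0.0
clock: 1.6
position: [0.5008, 0.0398, 0.3008]
tool_rot: [-3.142, -0.0, 1.683]
force: [1.1, -1.6, -0.1]
grip_width: 0.0852
finger_force: 0.0
clock: 1.8
position: [0.5007, 0.038, 0.3005]
tool_rot: [-3.141, -0.0, 1.684]
force: [0.0, -0.1, 0.1]
grip_width: 0.0854
finger_force: 0.0
[0.49142318 0.11955548 0.42683548] [2.81428502e+00 1.30073531e-03 1.13548368e-01] -0.05137027725341465
[0.50071822 0.03690331 0.30051983] [-3.14088323e+00  2.85795813e-04  1.68216885e+00] [ 0.30645772  0.31845194 -0.62607717  1.82871747  0.21179521  1.06225734
 -0.28841204]
```

View pics/w1.png

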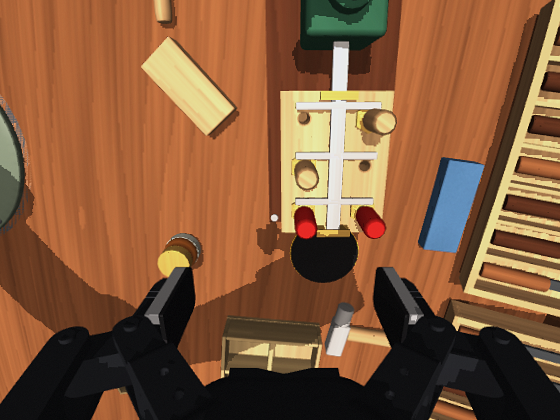

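The wrist view shows the rack well: block corners at (281,91) and (394,91), red tops at about (305,231) and (375,228), pad at (324,249). Now I compute the rack pose from these.

```bash
python3 - <<'E'
from h import *
import pickle
f=pickle.load(open("w1.pkl","rb"));T=pickle.load(open("top.pkl","rb"));S=pickle.load(open("scene.pkl","rb"))
for n,u,v,z in [("c1",281,91,.06),("c2",394,91,.06),("c3",281,232,.06),("pad",324,249,.005),("redL",305,231,.124),("redR",376,229,.124),("holeUL",303,117,.06),("holeR",365,166,.06)]: print(n,onz(f,u,v,z).round(4))
h=cv2.cvtColor(f["image"],cv2.COLOR_RGB2HSV);g=h[:,:,2]
m=((h[:,:,2]<60)).astype(np.uint8);N,_,st,ce=cv2.connectedComponentsWithStats(m)
for i in range(1,N):
    if 1000<st[i,4]<8000: print(st[i],ce[i])
def tri(a,b):
    A=np.zeros((3,3));y=np.zeros(3)
    for o,d in(a,b):
        d=d/np.linalg.norm(d);P=np.eye(3)-np.outer(d,d);A+=P;y+=P@o
    return np.linalg.solve(A,y)
print("grip top T",onz(T,183,220.5,.181),"S",onz(S,354.6,151.6,.181),tri(ray(T,183,220.5),ray(S,354.6,151.6)))
E
```

```text
c1 [0.4871 0.1271 0.06  ]
c2 [0.6106 0.142  0.06  ]
c3 [ 0.5057 -0.0394  0.06  ]
pad [ 0.5739 -0.0831  0.005 ]
redL [ 0.5278 -0.0077  0.124 ]
redR [0.6009 0.0028 0.124 ]
holeUL [0.5147 0.1024 0.06  ]
holeR [0.5945 0.0556 0.06  ]
[ 300    0   85   74 1485] [333.12794613  39.61077441]
[ 291  232   67   51 2572] [323.77138414 256.99766719]
grip top T [0.48820494 0.212949   0.181     ] S [0.48774703 0.21908802 0.181     ] [0.4890476  0.2147286  0.18362274]
```

```bash

python3 -m crank '{"linear":[[-0.047,0.71,-0.2],[-0.047,0.71,-0.2],[-0.047,0.71,-0.2],[-0.047,0.71,-0.2],[-0.047,0.71,-0.2]],"delta_rot":[[0,0,0],[0,0,0],[0,0,0],[0,0,0],[0,0,0]],"fingers":[0.05,0.05,0.05,0.05,0.05]}' 40
python3 -m crank '{"linear":[[0,0,0],[0,0,0]],"delta_rot":[[0,0,0],[0,0,0]],"fingers":[0.05,0.05]}'
python3 - <<'E'
from h import *
import pickle
f=grab_frame("wrist"); pickle.dump(f,open("w2.pkl","wb"));save(f,"w2.png");s=observe();print(s["position"])
E
```

```text
clock: 2.35
position: [0.4879, 0.2179, 0.2496]
tool_rot: [-3.14, -0.001, 1.686]
force: [-0.2, -1.8, -0.3]
grip_width: 0.0447
finger_force: 0.0
clock: 2.55
position: [0.4897, 0.213, 0.2509]
tool_rot: [3.141, 0.001, 1.68]
force: [-1.0, -0.8, 0.1]
grip_width: 0.0449
finger_force: 0.0
[0.48974186 0.21307211 0.25101808]
```

View pics/w2.png

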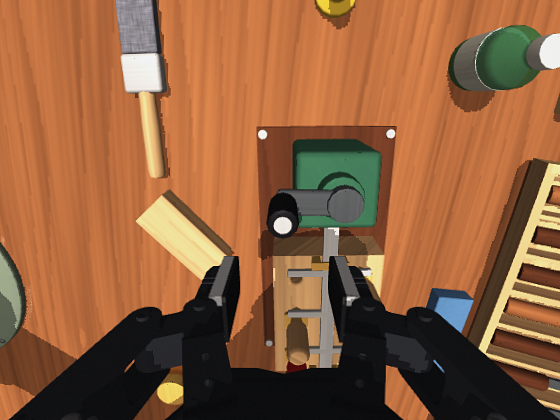

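Grip cap at (283,224), hub at (346,205). Computing where the cap is relative to the TCP.

```bash
python3 - <<'E'
from h import *
import pickle
f=pickle.load(open("w2.pkl","rb"))
print(onz(f,283,224,.181),onz(f,346,205,.137),onz(f,346,205,.145))
E
```

```text
[0.4887911  0.21537673 0.181     ] [0.53900549 0.21937265 0.137     ] [0.53706132 0.22188087 0.145     ]
```

```bash

python3 -m crank '{"linear":[[0,0,-0.18],[0,0,-0.364],[0,0,-0.364],[0,0,-0.364]],"delta_rot":[[0,0,0],[0,0,0],[0,0,0],[0,0,0]],"fingers":[0.05,0.05,0.05,0.05]}' 30
python3 -m crank '{"linear":[[0,0,0],[0,0,0],[0,0,0],[0,0,0],[0,0,0]],"delta_rot":[[0,0,0],[0,0,0],[0,0,0],[0,0,0],[0,0,0]],"fingers":[-1,-1,-1,-1,-1]}'
```

```text
clock: 3.0
position: [0.4895, 0.2143, 0.1608]
tool_rot: [-3.141, 0.0, 1.681]
force: [0.5, 0.5, 1.2]
grip_width: 0.0447
finger_force: 0.0
clock: 3.5
position: [0.4888, 0.2151, 0.162]
tool_rot: [3.141, 0.0, 1.682]
force: [-11.7, -2.8, 17.1]
grip_width: 0.0211
finger_force: 28.6
```

```bash

python3 -m crank '{"linear":[[0.035,-0.097,0.006],[0.115,-0.164,0.008],[0.217,-0.182,0.008],[0.314,-0.146,0.008],[0.380,-0.067,0.008]],"delta_rot":[[0,0,0],[0,0,0],[0,0,0],[0,0,0],[0,0,0]],"fingers":[-1,-1,-1,-1,-1]}' 30
python3 -c "
from h import *
f=grab_frame('wrist');save(f,'w3.png')
s=observe();p=s['position'];d=p[:2]-[.539,.2192];print(p,np.hypot(*d),np.degrees(np.arctan2(d[1],d[0])),s['force'],s['grip_width'])
from math import *
for a in(335,125,275,65):
  print(a,[[round(.2*(cos(radians(a+30*i))-cos(radians(a))),3),round(.2*(sin(radians(a+30*i))-sin(radians(a))),3)] for i in range(1,6)])"
```

```text
clock: 4.0
position: [0.5849, 0.197, 0.163]
tool_rot: [-3.141, 0.0, 1.68]
force: [-26.5, 6.6, -0.8]
grip_width: 0.021
finger_force: 32.7
[0.58590961 0.20204187 0.16330418] 0.0499491026043789 -20.091011757718356 [ 6.44167761  2.86856674 -2.84950329] 0.021101110736079853
335 [[0.018, 0.102], [-0.017, 0.199], [-0.097, 0.266], [-0.199, 0.284], [-0.296, 0.248]]
125 [[-0.067, -0.079], [-0.085, -0.181], [-0.049, -0.279], [0.03, -0.345], [0.132, -0.363]]
275 [[0.097, 0.035], [0.164, 0.115], [0.182, 0.217], [0.146, 0.314], [0.067, 0.381]]
65 [[-0.102, 0.018], [-0.199, -0.017], [-0.266, -0.097], [-0.284, -0.199], [-0.248, -0.296]]
```

View pics/w3.png

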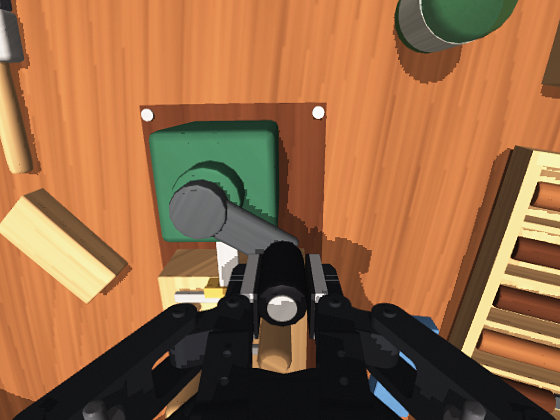

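```bash

python3 -m crank '{"linear":[[0.018,0.102,0],[-0.017,0.199,0],[-0.097,0.266,0],[-0.199,0.284,0],[-0.296,0.248,0]],"delta_rot":[[0,0,0],[0,0,0],[0,0,0],[0,0,0],[0,0,0]],"fingers":[-1,-1,-1,-1,-1]}' 30
python3 -m crank '{"linear":[[-0.067,-0.079,0],[-0.085,-0.181,0],[-0.049,-0.279,0],[0.03,-0.345,0],[0.132,-0.363,0]],"delta_rot":[[0,0,0],[0,0,0],[0,0,0],[0,0,0],[0,0,0]],"fingers":[-1,-1,-1,-1,-1]}'
python3 -m crank '{"linear":[[0.097,0.035,0],[0.164,0.115,0],[0.182,0.217,0],[0.146,0.314,0],[0.067,0.381,0]],"delta_rot":[[0,0,0],[0,0,0],[0,0,0],[0,0,0],[0,0,0]],"fingers":[-1,-1,-1,-1,-1]}'
python3 -m crank '{"linear":[[-0.067,0.018,0],[-0.136,0.012,0],[-0.136,0.012,0],[-0.136,0.012,0]],"delta_rot":[[0,0,0],[0,0,0],[0,0,0],[0,0,0]],"fingers":[-1,-1,-1,-1]}'
python3 -c "
from h import *
s=observe();p=s['position'];d=p[:2]-[.539,.2192];print(p,np.hypot(*d),np.degrees(np.arctan2(d[1],d[0])),s['force'],s['grip_width'])"
```

```text
clock: 4.55
position: [0.5104, 0.2606, 0.1634]
tool_rot: [3.139, 0.0, 1.683]
force: [13.9, -14.2, -7.2]
grip_width: 0.0213
finger_force: 32.0
clock: 5.05
position: [0.5436, 0.1676, 0.1638]
tool_rot: [3.14, 0.001, 1.681]
force: [-6.5, 24.0, -4.7]
grip_width: 0.0212
finger_force: 32.6
clock: 5.55
position: [0.5604, 0.2641, 0.1635]
tool_rot: [3.141, 0.002, 1.681]
force: [-7.4, -25.6, 8.4]
grip_width: 0.0211
finger_force: 29.8
clock: 5.95
position: [0.5263, 0.2672, 0.1636]
tool_rot: [3.14, 0.0, 1.682]
force: [-1.4, -4.3, 6.1]
grip_width: 0.0212
finger_force: 30.4
[0.52633928 0.26716893 0.16360646] 0.04961161323853389 104.78523805332004 [-1.42100684 -4.33077645  6.14143019] 0.021201590173121346
```

```bash

python3 -m crank '{"linear":[[0,0,0],[0,0,0],[0,0,0]],"delta_rot":[[0,0,0],[0,0,0],[0,0,0]],"fingers":[0.05,0.05,0.05]}' 30
python3 -m crank '{"linear":[[0,0,0.2],[0,0,0.4],[0,0,0.48],[0,0,0.48]],"delta_rot":[[0,0,0],[0,0,0],[0,0,0],[0,0,0]],"fingers":[0.05,0.05,0.05,0.05]}'
python3 -m crank '{"linear":[[0,-0.88,0],[0,-0.88,0],[0,-0.88,0],[0,-0.88,0],[0,-0.88,0]],"delta_rot":[[0,0,0],[0,0,0],[0,0,0],[0,0,0],[0,0,0]],"fingers":[0.05,0.05,0.05,0.05,0.05]}'
python3 -m crank '{"linear":[[0,0,0],[0,0,0]],"delta_rot":[[0,0,0],[0,0,0]],"fingers":[0.05,0.05]}'
python3 -c "
from h import *
import pickle
f=grab_frame('wrist');save(f,'w4.png');pickle.dump(f,open('w4.pkl','wb'))
print(observe()['position'])"
```

```text
clock: 6.25
position: [0.5261, 0.2678, 0.162]
tool_rot: [3.141, -0.001, 1.682]
force: [0.9, -0.2, -0.0]
grip_width: 0.0446
finger_force: 0.0
clock: 6.65
position: [0.5269, 0.2685, 0.2851]
tool_rot: [3.137, -0.002, 1.682]
force: [0.1, 0.3, -0.6]
grip_width: 0.0446
finger_force: 0.0
clock: 7.15
position: [0.5255, 0.0426, 0.2809]
tool_rot: [-3.14, 0.002, 1.677]
force: [0.5, 0.0, -0.4]
grip_width: 0.0446
finger_force: 0.0
clock: 7.35
position: [0.5258, 0.0478, 0.2813]
tool_rot: [-3.141, -0.0, 1.682]
force: [-0.3, 0.0, -0.5]
grip_width: 0.0449
finger_force: 0.0
[0.52577713 0.0485625  0.28143655]
```

View pics/w4.png

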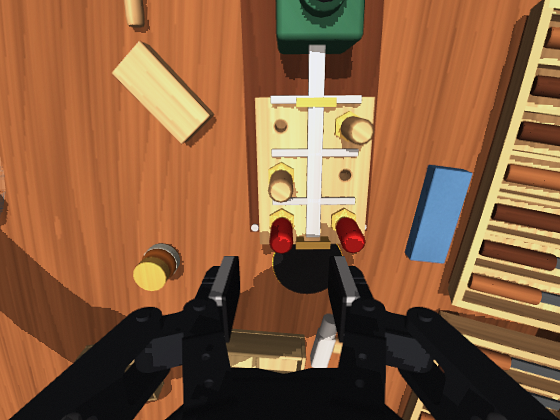

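Comb is fully open: teeth midway between gouges, collars free (rows at y≈100, 153, 201). Now the first red, whose top is at (282,245).

```bash

python3 -m crank '{"linear":[[0.008,-0.226,0],[0.008,-0.226,-0.1],[0.008,-0.226,-0.3],[0.008,-0.226,-0.4],[0.008,-0.226,-0.4]],"delta_rot":[[0,0,0],[0,0,0],[0,0,0],[0,0,0],[0,0,0]],"fingers":[0.05,0.05,0.05,0.05,0.05]}' 60
python3 -c "
from h import *
import pickle
f=pickle.load(open('w4.pkl','rb'));h=cv2.cvtColor(f['image'],cv2.COLOR_RGB2HSV)
m=cv2.inRange(h,(0,180,60),(6,255,255))|cv2.inRange(h,(174,180,60),(180,255,255))
N,_,st,ce=cv2.connectedComponentsWithStats(m)
for i in range(1,N):
    if st[i,4]>100:
        x,y,w,hh,_=st[i];print(st[i])
for u,v in((282,243),(352,240)): print(onz(f,u,v,.124))
print(observe()['position'])"
```

```text
clock: 7.9
position: [0.5263, -0.0075, 0.1789]
tool_rot: [-3.136, -0.001, 1.685]
force: [-0.6, -0.5, 0.9]
grip_width: 0.0448
finger_force: 0.0
[270 218  23  36 676]
[336 218  30  35 724]
[ 0.5296919  -0.00512899  0.124     ]
[0.59776582 0.00567985 0.124     ]
[ 0.5263222  -0.00748535  0.17886357]
```

```bash

python3 -m crank '{"linear":[[0.006,0.002,-0.16],[0.006,0.002,-0.31],[0.006,0.002,-0.31]],"delta_rot":[[0,0,0],[0,0,0],[0,0,0]],"fingers":[0.05,0.05,0.05]}' 60
python3 -m crank '{"linear":[[0,0,0],[0,0,0],[0,0,0],[0,0,0]],"delta_rot":[[0,0,0],[0,0,0],[0,0,0],[0,0,0]],"fingers":[-1,-1,-1,-1]}'
python3 -m crank '{"linear":[[0,0,0.06],[0,0,0.16],[0,0,0.32],[0,0,0.48],[0,0,0.56]],"delta_rot":[[0,0,0],[0,0,0],[0,0,0],[0,0,0],[0,0,0]],"fingers":[-1,-1,-1,-1,-1]}'
python3 - <<'E'
from h import *
import pickle
T=pickle.load(open("top.pkl","rb"))
h=cv2.cvtColor(T["image"],cv2.COLOR_RGB2HSV)
for u,v in((344,192),(394.5,192),(346,244),(397,243)): print(onz(T,u,v,.05))
f=grab_frame("wrist");save(f,"w5.png");pickle.dump(f,open("w5.pkl","wb"))
E
```

```text
clock: 8.2
position: [0.5281, -0.0074, 0.1022]
tool_rot: [-3.137, -0.001, 1.684]
force: [-0.2, -0.6, 0.8]
grip_width: 0.0447
finger_force: 0.0
clock: 8.6
position: [0.5304, -0.008, 0.1065]
tool_rot: [3.139, 0.0, 1.682]
force: [-3.3, 1.2, 11.8]
grip_width: 0.0225
finger_force: 59.8
clock: 9.1
position: [0.5302, -0.0081, 0.2494]
tool_rot: [3.137, 0.001, 1.682]
force: [0.2, 0.4, -1.8]
grip_width: 0.0227
finger_force: 59.4
[ 0.58523759 -0.21802122  0.05      ]
[ 0.58506079 -0.36574639  0.05      ]
[ 0.43560963 -0.21960365  0.05      ]
[ 0.43730266 -0.36620718  0.05      ]
```

View pics/w5.png

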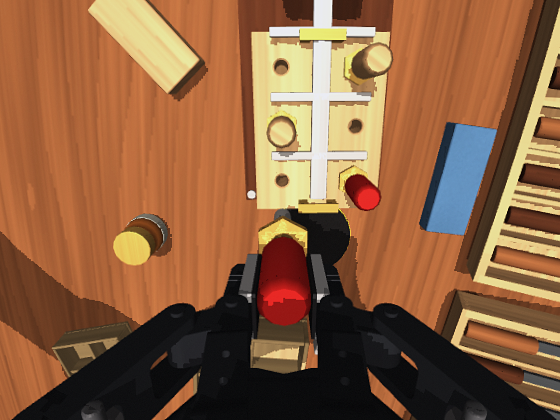

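Gouge 1 is drawn and held upright at (285,270), and its sleeve at (282,180) is empty. Carrying it to the caddy, centre (.511,-.2925), in the cell at (.475,-.329).

```bash

python3 -m crank '{"linear":[[-0.11,-0.64,0],[-0.11,-0.64,0],[-0.11,-0.64,0],[-0.11,-0.64,0],[-0.11,-0.64,0]],"delta_rot":[[0,0,0],[0,0,0],[0,0,0],[0,0,0],[0,0,0]],"fingers":[-1,-1,-1,-1,-1]}' 60
python3 -m crank '{"linear":[[-0.11,-0.644,0],[-0.11,-0.644,0],[-0.11,-0.644,0],[-0.11,-0.644,0],[-0.11,-0.644,0]],"delta_rot":[[0,0,0],[0,0,0],[0,0,0],[0,0,0],[0,0,0]],"fingers":[-1,-1,-1,-1,-1]}'
python3 -m crank '{"linear":[[0,0,0],[0,0,-0.15],[0,0,-0.2],[0,0,-0.2],[0,0,-0.2]],"delta_rot":[[0,0,0],[0,0,0],[0,0,0],[0,0,0],[0,0,0]],"fingers":[-1,-1,-1,-1,-1]}'
python3 - <<'E'
from h import *
import pickle
f=grab_frame("wrist");g=grab_frame("scene");a=f["image"];b=cv2.resize(g["image"][140:320,100:340],(400,300))
c=np.zeros((300,800,3),np.uint8);c[:,:400]=cv2.resize(a,(400,300));c[:,400:]=b
cv2.imwrite("pics/w6.png",c[:,:,::-1]);print(observe()["position"])
E
```

```text
clock: 9.65
position: [0.5013, -0.1708, 0.2454]
tool_rot: [3.141, 0.001, 1.678]
force: [0.4, 0.8, -0.8]
grip_width: 0.0224
finger_force: 59.5
clock: 10.15
position: [0.4742, -0.3304, 0.2448]
tool_rot: [3.141, 0.0, 1.68]
force: [-1.3, 0.8, -0.7]
grip_width: 0.0224
finger_force: 59.5
clock: 10.65
position: [0.4751, -0.3287, 0.1953]
tool_rot: [3.141, 0.0, 1.683]
force: [-0.3, -0.6, -0.4]
grip_width: 0.0226
finger_force: 59.5
[ 0.47511444 -0.3292569   0.19556799]
```

View pics/w6.png

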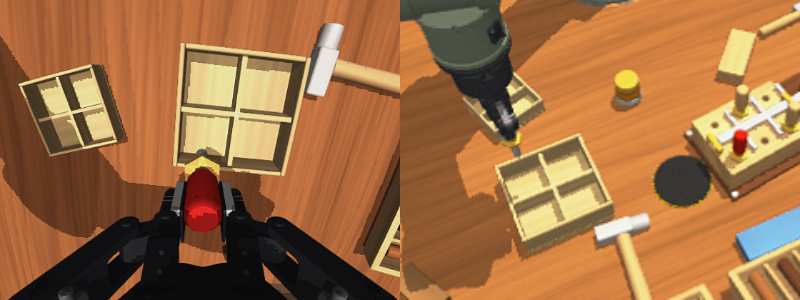

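```bash
python3 - <<'E'
from h import *
f=grab_frame("wrist");k=1.4
P=[onz(f,u*k,v*k,.05) for u,v in((182,44),(309,60),(284,174),(175,163))]
for p in P: print(p)
print(np.mean(P,0)); print(proj(f,[.475,-.329,.1]))
E
```

```text
[ 0.43998683 -0.22244201  0.05      ]
[ 0.58514164 -0.22197323  0.05      ]
[ 0.58821055 -0.36546913  0.05      ]
[ 0.44295881 -0.36565462  0.05      ]
[ 0.51407446 -0.29388475  0.05      ]
[283.73183617 213.66230253]
```

Caddy is confirmed at (.5125,-.2935). Lower, release, rise.

```bash

python3 -m crank '{"linear":[[0.006,0,-0.15],[0.006,0,-0.3],[0.006,0,-0.37],[0.006,0,-0.37]],"delta_rot":[[0,0,0],[0,0,0],[0,0,0],[0,0,0]],"fingers":[-1,-1,-1,-1]}' 60
python3 -m crank '{"linear":[[0,0,0],[0,0,0],[0,0,0],[0,0,0.2],[0,0,0.44]],"delta_rot":[[0,0,0],[0,0,0],[0,0,0],[0,0,0],[0,0,0]],"fingers":[0.05,0.05,0.05,0.05,0.05]}'
python3 -m crank '{"linear":[[0.2,0.7,0.2],[0.2,0.7,0.2],[0.2,0.7,0.2],[0.2,0.7,0.2],[0.2,0.7,0.2]],"delta_rot":[[0,0,0],[0,0,0],[0,0,0],[0,0,0],[0,0,0]],"fingers":[0.05,0.05,0.05,0.05,0.05]}'
python3 - <<'E'
from h import *
f=grab_frame("scene");g=grab_frame("top")
c=np.zeros((300,800,3),np.uint8);c[:,:400]=cv2.resize(f["image"][140:320,100:340],(400,300));c[:,400:]=cv2.resize(g["image"][150:270,270:430],(400,300))
cv2.imwrite("pics/w7.png",c[:,:,::-1]);print(observe()["position"])
E
```

```text
clock: 11.2
position: [0.4753, -0.329, 0.1005]
tool_rot: [-3.14, -0.002, 1.682]
force: [0.1, -0.1, -0.6]
grip_width: 0.0224
finger_force: 59.4
clock: 11.7
position: [0.4754, -0.329, 0.2031]
tool_rot: [-3.141, -0.001, 1.683]
force: [0.2, -1.1, -0.1]
grip_width: 0.0448
finger_force: 0.0
clock: 12.2
position: [0.5279, -0.1491, 0.2544]
tool_rot: [3.137, -0.0, 1.689]
force: [1.1, -1.5, -0.2]
grip_width: 0.0448
finger_force: 0.0
[ 0.52616562 -0.1540053   0.25264883]
```

View pics/w7.png

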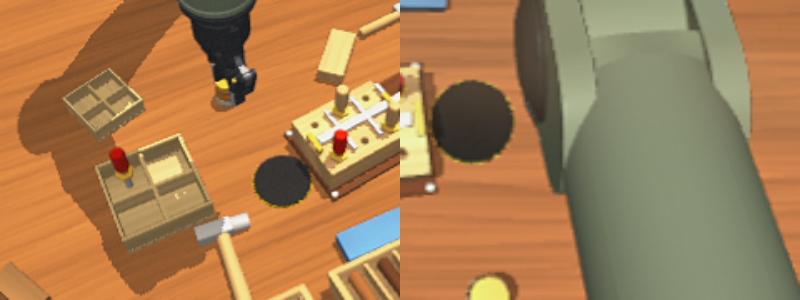

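Red 1 stands in the caddy cell (scene crop (120,165)). Now the second.

```bash

python3 -m crank '{"linear":[[0.295,0.63,0],[0.295,0.63,0],[0.295,0.63,0],[0.295,0.63,0],[0.295,0.63,0]],"delta_rot":[[0,0,0],[0,0,0],[0,0,0],[0,0,0],[0,0,0]],"fingers":[0.05,0.05,0.05,0.05,0.05]}' 60
python3 -m crank '{"linear":[[0,0,-0.1],[0,0,-0.3],[0,0,-0.3],[0,0,-0.3]],"delta_rot":[[0,0,0],[0,0,0],[0,0,0],[0,0,0]],"fingers":[0.05,0.05,0.05,0.05]}'
```

```text
clock: 12.8
position: [0.6004, 0.0057, 0.2515]
tool_rot: [3.141, -0.001, 1.685]
force: [-0.4, -1.0, -0.4]
grip_width: 0.0449
finger_force: 0.0
clock: 13.2
position: [0.5995, 0.0018, 0.1774]
tool_rot: [-3.14, 0.0, 1.681]
force: [0.9, 1.0, 0.6]
grip_width: 0.0449
finger_force: 0.0
```

```bash

python3 -m crank '{"linear":[[0,0.004,-0.16],[0,0.004,-0.304],[0,0.004,-0.304]],"delta_rot":[[0,0,0],[0,0,0],[0,0,0]],"fingers":[0.05,0.05,0.05]}' 60
python3 -m crank '{"linear":[[0,0,0],[0,0,0],[0,0,0],[0,0,0]],"delta_rot":[[0,0,0],[0,0,0],[0,0,0],[0,0,0]],"fingers":[-1,-1,-1,-1]}'
python3 -m crank '{"linear":[[0,0,0.06],[0,0,0.16],[0,0,0.32],[0,0,0.48],[0,0,0.56]],"delta_rot":[[0,0,0],[0,0,0],[0,0,0],[0,0,0],[0,0,0]],"fingers":[-1,-1,-1,-1,-1]}'
python3 -m crank '{"linear":[[-0.102,-0.52,0],[-0.102,-0.52,0],[-0.102,-0.52,0],[-0.102,-0.52,0]],"delta_rot":[[0,0,0],[0,0,0],[0,0,0],[0,0,0]],"fingers":[-1,-1,-1,-1]}'
python3 -m crank '{"linear":[[-0.102,-0.52,0],[-0.102,-0.52,0],[-0.102,-0.52,0],[-0.102,-0.52,-0.1],[-0.102,-0.52,-0.2]],"delta_rot":[[0,0,0],[0,0,0],[0,0,0],[0,0,0],[0,0,0]],"fingers":[-1,-1,-1,-1,-1]}'
python3 - <<'E'
from h import *
f=grab_frame("scene");g=grab_frame("wrist")
c=np.zeros((300,800,3),np.uint8);c[:,:400]=cv2.resize(f["image"][140:320,100:340],(400,300));c[:,400:]=cv2.resize(g["image"],(400,300))
cv2.imwrite("pics/w8.png",c[:,:,::-1]);print(observe()["position"])
E
```

```text
clock: 13.5
position: [0.5987, 0.0032, 0.0996]
tool_rot: [-3.138, 0.0, 1.681]
force: [-0.4, -0.5, 0.6]
grip_width: 0.0453
finger_force: 0.0
clock: 13.9
position: [0.6011, 0.004, 0.1036]
tool_rot: [3.138, 0.001, 1.682]
force: [-1.8, -1.1, 10.9]
grip_width: 0.0225
finger_force: 59.2
clock: 14.4
position: [0.6006, 0.0045, 0.2465]
tool_rot: [3.136, 0.0, 1.682]
force: [0.9, 1.2, 0.0]
grip_width: 0.0228
finger_force: 59.6
clock: 14.8
position: [0.5731, -0.1313, 0.2428]
tool_rot: [3.141, 0.003, 1.676]
force: [-0.3, 0.5, -0.7]
grip_width: 0.0225
finger_force: 59.6
clock: 15.3
position: [0.549, -0.2567, 0.1925]
tool_rot: [3.139, 0.001, 1.68]
force: [0.4, 1.2, -1.0]
grip_width: 0.0225
finger_force: 59.6
[ 0.54774335 -0.2551369   0.18993224]
```

View pics/w8.png

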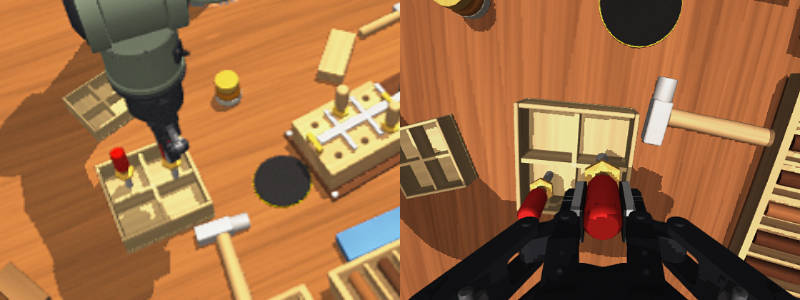

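Second red is held over its cell (wrist (600,200)), and red 1 stands in place. Lower, release, and go back to the crank.

```bash

python3 -m crank '{"linear":[[0,0,-0.15],[0,0,-0.3],[0,0,-0.36],[0,0,-0.36]],"delta_rot":[[0,0,0],[0,0,0],[0,0,0],[0,0,0]],"fingers":[-1,-1,-1,-1]}' 60
python3 -m crank '{"linear":[[0,0,0],[0,0,0],[0,0,0],[0,0,0.2],[0,0,0.4]],"delta_rot":[[0,0,0],[0,0,0],[0,0,0],[0,0,0],[0,0,0]],"fingers":[0.05,0.05,0.05,0.05,0.05]}'
python3 -m crank '{"linear":[[0,0.8,0.32],[0,0.8,0.32],[0,0.8,0.32],[0,0.8,0.32],[0,0.8,0.32]],"delta_rot":[[0,0,0],[0,0,0],[0,0,0],[0,0,0],[0,0,0]],"fingers":[0.05,0.05,0.05,0.05,0.05]}'
python3 -m crank '{"linear":[[-0.08,0.8,0],[-0.08,0.8,0],[-0.08,0.8,0],[-0.08,0.8,0],[-0.08,0.8,0]],"delta_rot":[[0,0,0],[0,0,0],[0,0,0],[0,0,0],[0,0,0]],"fingers":[0.05,0.05,0.05,0.05,0.05]}'
python3 - <<'E'
from h import *
import pickle
f=grab_frame("scene");g=grab_frame("wrist");pickle.dump(g,open("w9.pkl","wb"))
c=np.zeros((300,800,3),np.uint8);c[:,:400]=cv2.resize(f["image"][140:320,100:340],(400,300));c[:,400:]=cv2.resize(g["image"],(400,300))
cv2.imwrite("pics/w9.png",c[:,:,::-1]);print(observe()["position"])
E
```

```text
clock: 15.8
position: [0.5486, -0.2554, 0.1008]
tool_rot: [-3.14, -0.001, 1.683]
force: [0.5, 0.1, 0.5]
grip_width: 0.0222
finger_force: 59.6
clock: 16.3
position: [0.5481, -0.2555, 0.2021]
tool_rot: [-3.14, -0.001, 1.683]
force: [1.0, -0.4, 0.9]
grip_width: 0.0448
finger_force: 0.0
clock: 16.8
position: [0.5491, -0.0507, 0.2839]
tool_rot: [3.138, -0.0, 1.688]
force: [0.8, -0.4, -0.0]
grip_width: 0.0443
finger_force: 0.0
clock: 17.3
position: [0.5272, 0.1508, 0.2818]
tool_rot: [3.14, -0.003, 1.69]
force: [0.1, -2.1, -0.2]
grip_width: 0.0446
finger_force: 0.0
[0.52850589 0.1450022  0.28124417]
```

View pics/w9.png

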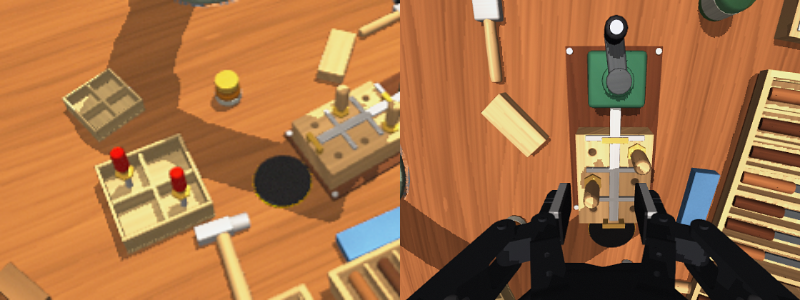

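Both reds stand in the caddy (crop (118,165), (180,185)); the grip cap is at the expected 105° position. I'll grasp the grip and print the clockwise rows.

```bash

python3 -m crank '{"linear":[[-0.006,0.49,0],[-0.006,0.49,0],[-0.006,0.49,0],[-0.006,0.49,0],[-0.006,0.49,0]],"delta_rot":[[0,0,0],[0,0,0],[0,0,0],[0,0,0],[0,0,0]],"fingers":[0.05,0.05,0.05,0.05,0.05]}' 30
python3 -m crank '{"linear":[[0,0,-0.16],[0,0,-0.34],[0,0,-0.46],[0,0,-0.46]],"delta_rot":[[0,0,0],[0,0,0],[0,0,0],[0,0,0]],"fingers":[0.05,0.05,0.05,0.05]}'
python3 -m crank '{"linear":[[0,0,0],[0,0,0],[0,0,0],[0,0,0],[0,0,0]],"delta_rot":[[0,0,0],[0,0,0],[0,0,0],[0,0,0],[0,0,0]],"fingers":[-1,-1,-1,-1,-1]}'
python3 -c "
from math import *
for a in(105,-45,165,15,225):
  print(a,[[round(.2*(cos(radians(a-30*i))-cos(radians(a))),3),round(.2*(sin(radians(a-30*i))-sin(radians(a))),3)] for i in range(1,6)])"
```

```text
clock: 17.9
position: [0.5277, 0.2652, 0.2808]
tool_rot: [-3.142, 0.001, 1.681]
force: [0.1, 0.2, 0.8]
grip_width: 0.0449
finger_force: 0.0
clock: 18.3
position: [0.5264, 0.2633, 0.1626]
tool_rot: [-3.137, 0.003, 1.68]
force: [-0.4, -0.8, 0.4]
grip_width: 0.045
finger_force: 0.0
clock: 18.8
position: [0.5281, 0.2663, 0.1675]
tool_rot: [3.139, 0.0, 1.682]
force: [0.7, -3.8, 9.3]
grip_width: 0.0213
finger_force: 31.1
105 [[0.104, 0.0], [0.193, -0.052], [0.245, -0.141], [0.245, -0.245], [0.193, -0.335]]
-45 [[-0.09, -0.052], [-0.193, -0.052], [-0.283, -0.0], [-0.335, 0.09], [-0.335, 0.193]]
165 [[0.052, 0.09], [0.141, 0.141], [0.245, 0.141], [0.335, 0.09], [0.386, -0.0]]
15 [[0.0, -0.104], [-0.052, -0.193], [-0.141, -0.245], [-0.245, -0.245], [-0.335, -0.193]]
225 [[-0.052, 0.09], [-0.052, 0.193], [0.0, 0.283], [0.09, 0.335], [0.193, 0.335]]
```

```bash

python3 -m crank '{"linear":[[0.104,0,0],[0.193,-0.052,0],[0.245,-0.141,0],[0.245,-0.245,0],[0.193,-0.335,0]],"delta_rot":[[0,0,0],[0,0,0],[0,0,0],[0,0,0],[0,0,0]],"fingers":[-1,-1,-1,-1,-1]}' 30
python3 -m crank '{"linear":[[-0.09,-0.052,0],[-0.193,-0.052,0],[-0.283,0,0],[-0.335,0.09,0],[-0.335,0.193,0]],"delta_rot":[[0,0,0],[0,0,0],[0,0,0],[0,0,0],[0,0,0]],"fingers":[-1,-1,-1,-1,-1]}'
python3 -m crank '{"linear":[[0.052,0.09,0],[0.141,0.141,0],[0.245,0.141,0],[0.335,0.09,0],[0.386,0,0]],"delta_rot":[[0,0,0],[0,0,0],[0,0,0],[0,0,0],[0,0,0]],"fingers":[-1,-1,-1,-1,-1]}'
python3 -m crank '{"linear":[[0,-0.104,0],[-0.052,-0.193,0],[-0.141,-0.245,0],[-0.245,-0.245,0],[-0.335,-0.193,0]],"delta_rot":[[0,0,0],[0,0,0],[0,0,0],[0,0,0],[0,0,0]],"fingers":[-1,-1,-1,-1,-1]}'
python3 -m crank '{"linear":[[-0.052,0.09,0],[-0.052,0.193,0],[0,0.283,0],[0.09,0.335,0],[0.1,0.337,0]],"delta_rot":[[0,0,0],[0,0,0],[0,0,0],[0,0,0],[0,0,0]],"fingers":[-1,-1,-1,-1,-1]}'
python3 -m crank '{"linear":[[0,0,0],[0,0,0]],"delta_rot":[[0,0,0],[0,0,0]],"fingers":[-1,-1]}'
```

```text
clock: 19.3
position: [0.5764, 0.1836, 0.1676]
tool_rot: [3.139, -0.003, 1.682]
force: [-11.1, 15.3, 5.4]
grip_width: 0.0212
finger_force: 31.3
clock: 19.8
position: [0.4899, 0.2306, 0.1675]
tool_rot: [-3.141, 0.002, 1.682]
force: [13.8, -8.0, 10.0]
grip_width: 0.0211
finger_force: 32.0
clock: 20.3
position: [0.5878, 0.2317, 0.1674]
tool_rot: [-3.14, -0.0, 1.683]
force: [-34.0, -4.7, 22.4]
grip_width: 0.0212
finger_force: 34.7
clock: 20.8
position: [0.5051, 0.1801, 0.1676]
tool_rot: [3.138, 0.002, 1.678]
force: [9.6, 2.0, 13.1]
grip_width: 0.0211
finger_force: 32.5
clock: 21.3
position: [0.5322, 0.2682, 0.1676]
tool_rot: [3.138, -0.001, 1.682]
force: [-0.5, -2.3, 15.6]
grip_width: 0.0215
finger_force: 32.9
clock: 21.5
position: [0.5308, 0.2679, 0.1678]
tool_rot: [3.138, -0.002, 1.682]
force: [1.2, 0.0, 9.5]
grip_width: 0.0212
finger_force: 32.4
```

```bash

python3 -m crank '{"linear":[[0,0,0],[0,0,0],[0,0,0],[0,0,0.2],[0,0,0.4]],"delta_rot":[[0,0,0],[0,0,0],[0,0,0],[0,0,0],[0,0,0]],"fingers":[0.05,0.05,0.05,0.05,0.05]}' 30
python3 -m crank '{"linear":[[0,0.2,0.06],[0,0.2,0.06],[0,0.2,0.06],[0,0.2,0.06]],"delta_rot":[[0,0,0],[0,0,0],[0,0,0],[0,0,0]],"fingers":[0.05,0.05,0.05,0.05]}'
python3 - <<'E'
from h import *
import pickle
g=grab_frame("wrist");pickle.dump(g,open("w10.pkl","wb"));save(g,"w10.png");print(observe()["position"])
h=cv2.cvtColor(g["image"],cv2.COLOR_RGB2HSV);m=cv2.inRange(h,(22,170,90),(33,255,255))
N,_,st,ce=cv2.connectedComponentsWithStats(m)
for i in range(1,N):
    if st[i,4]>150: print(st[i],ce[i],onz(g,*ce[i],.03))
E
```

```text
clock: 22.0
position: [0.5286, 0.2668, 0.2664]
tool_rot: [-3.139, 0.0, 1.683]
force: [1.9, -0.6, 1.4]
grip_width: 0.0449
finger_force: 0.0
clock: 22.4
position: [0.5293, 0.3163, 0.2801]
tool_rot: [-3.141, 0.001, 1.682]
force: [0.6, -0.6, 0.2]
grip_width: 0.0445
finger_force: 0.0
[0.52946801 0.31606711 0.28013779]
[268  74  36  38 857] [285.27187865  92.20303384] [0.52072824 0.40460972 0.03      ]
```

View pics/w10.png

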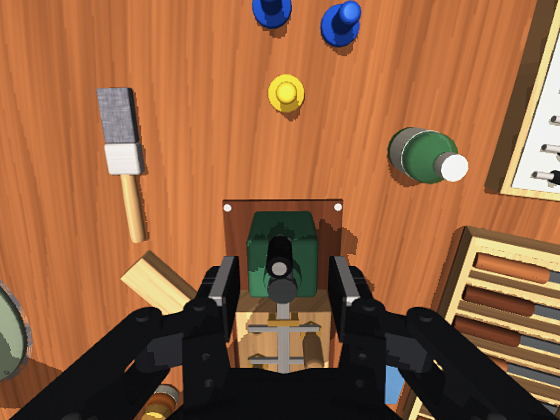

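Marker unmoved at (285,92), clear of the blues at (271,10) and (342,22); crank arm points along rack +y (locked). Grasping the marker.

```bash

python3 -m crank '{"linear":[[-0.034,0.352,0],[-0.034,0.352,-0.1],[-0.034,0.352,-0.3],[-0.034,0.352,-0.5],[-0.034,0.352,-0.6]],"delta_rot":[[0,0,0],[0,0,0],[0,0,0],[0,0,0],[0,0,0]],"fingers":[0.05,0.05,0.05,0.05,0.05]}' 40
python3 -m crank '{"linear":[[0,0,-0.05],[0,0,-0.05]],"delta_rot":[[0,0,0],[0,0,0]],"fingers":[0.05,0.05]}'
python3 - <<'E'
from h import *
import pickle
g=grab_frame("wrist");f=pickle.load(open("w10.pkl","rb"));print(observe()["position"],onz(f,285.5,93,.012),onz(f,286,92,.07))
h=cv2.cvtColor(g["image"],cv2.COLOR_RGB2HSV);m=cv2.inRange(h,(22,170,90),(33,255,255))
N,_,st,ce=cv2.connectedComponentsWithStats(m)
for i in range(1,N):
    if st[i,4]>150: print(st[i],ce[i],onz(g,*ce[i],.03))
print(proj(g,[.521,.404,.07]),proj(g,[.521,.404,.012]))
E
```

```text
clock: 22.95
position: [0.5198, 0.4029, 0.126]
tool_rot: [-3.137, 0.003, 1.682]
force: [0.4, 0.1, 1.6]
grip_width: 0.0447
finger_force: 0.0
clock: 23.15
position: [0.5207, 0.4042, 0.117]
tool_rot: [-3.14, 0.001, 1.682]
force: [0.1, -0.7, -0.1]
grip_width: 0.0451
finger_force: 0.0
[0.52119564 0.40481757 0.11866054] [0.5211217  0.40406716 0.012     ] [0.52137711 0.40417786 0.07      ]
[ 258  181   55   49 1411] [285.02622254 201.77888023] [0.51989818 0.41650651 0.03      ]
[269 217  34  39 878] [285.47835991 238.61617312] [0.5234334  0.38815787 0.03      ]
[284.61627839 242.31425244] [284.592926   209.95373537]
```

```bash

python3 -m crank '{"linear":[[0,0,-0.14],[0,0,-0.28],[0,0,-0.28]],"delta_rot":[[0,0,0],[0,0,0],[0,0,0]],"fingers":[0.05,0.05,0.05]}' 50
python3 -m crank '{"linear":[[0,0,0],[0,0,0],[0,0,0],[0,0,0]],"delta_rot":[[0,0,0],[0,0,0],[0,0,0],[0,0,0]],"fingers":[-1,-1,-1,-1]}'
python3 -m crank '{"linear":[[0,0,0.1],[0,0,0.3],[0,0,0.5],[0,0,0.7],[0,0,0.9]],"delta_rot":[[0,0,0],[0,0,0],[0,0,0],[0,0,0],[0,0,0]],"fingers":[-1,-1,-1,-1,-1]}'
python3 -m crank '{"linear":[[0.106,-0.99,0.1],[0.106,-0.99,0.1],[0.106,-0.99,0.1],[0.106,-0.99,0.1],[0.106,-0.99,0.1]],"delta_rot":[[0,0,0],[0,0,0],[0,0,0],[0,0,0],[0,0,0]],"fingers":[-1,-1,-1,-1,-1]}'
python3 -m crank '{"linear":[[0.106,-0.99,0],[0.106,-0.99,0],[0.106,-0.99,0],[0.106,-0.99,0],[0.106,-0.99,0]],"delta_rot":[[0,0,0],[0,0,0],[0,0,0],[0,0,0],[0,0,0]],"fingers":[-1,-1,-1,-1,-1]}'
python3 -m crank '{"linear":[[0,0,0],[0,0,0]],"delta_rot":[[0,0,0],[0,0,0]],"fingers":[-1,-1]}'
python3 - <<'E'
from h import *
s=grab_frame("scene");g=grab_frame("wrist");c=np.zeros((300,800,3),np.uint8);c[:,:400]=cv2.resize(s["image"][90:270,180:420],(400,300));c[:,400:]=cv2.resize(g["image"],(400,300))
cv2.imwrite("pics/w11.png",c[:,:,::-1])
E
```

```text
clock: 23.5
position: [0.5202, 0.4039, 0.0464]
tool_rot: [-3.139, 0.002, 1.682]
force: [0.6, 0.3, -0.7]
grip_width: 0.045
finger_force: 0.0
clock: 23.9
position: [0.5219, 0.406, 0.051]
tool_rot: [3.139, -0.002, 1.682]
force: [-1.7, -1.4, 10.2]
grip_width: 0.0209
finger_force: 49.6
clock: 24.4
position: [0.5206, 0.405, 0.2774]
tool_rot: [3.14, -0.001, 1.683]
force: [1.9, 0.2, -1.2]
grip_width: 0.0206
finger_force: 49.2
clock: 24.9
position: [0.5473, 0.1559, 0.3003]
tool_rot: [3.139, 0.0, 1.682]
force: [1.3, -0.1, -1.0]
grip_width: 0.0206
finger_force: 49.2
clock: 25.4
position: [0.5738, -0.0919, 0.3002]
tool_rot: [3.139, 0.001, 1.682]
force: [1.5, -0.1, -1.0]
grip_width: 0.0204
finger_force: 49.2
clock: 25.6
position: [0.5738, -0.0907, 0.2996]
tool_rot: [3.14, 0.0, 1.68]
force: [-0.9, 1.6, -0.7]
grip_width: 0.0205
finger_force: 49.2
```

View pics/w11.png

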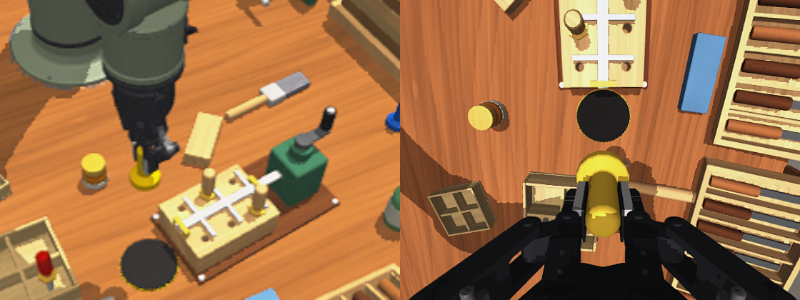

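Marker is held upright over the pad. Lower and release.

```bash

python3 -m crank '{"linear":[[0,0,-0.2],[0,0,-0.4],[0,0,-0.6],[0,0,-0.8],[0,0,-0.9]],"delta_rot":[[0,0,0],[0,0,0],[0,0,0],[0,0,0],[0,0,0]],"fingers":[-1,-1,-1,-1,-1]}' 50
python3 -m crank '{"linear":[[0,0,-0.03],[0,0,-0.066],[0,0,-0.066]],"delta_rot":[[0,0,0],[0,0,0],[0,0,0]],"fingers":[-1,-1,-1]}'
python3 -m crank '{"linear":[[0,0,0],[0,0,0],[0,0,0]],"delta_rot":[[0,0,0],[0,0,0],[0,0,0]],"fingers":[0.05,0.05,0.05]}'
python3 -m crank '{"linear":[[0,0,0.1],[0,0,0.3],[0,0,0.5],[0,0,0.7],[0,0,0.9]],"delta_rot":[[0,0,0],[0,0,0],[0,0,0],[0,0,0],[0,0,0]],"fingers":[0.05,0.05,0.05,0.05,0.05]}'
python3 -m crank '{"linear":[[-0.6,0.2,0.3],[-0.6,0.2,0.3],[-0.6,0.2,0.3],[-0.6,0.2,0.3],[-0.6,0.2,0.3]],"delta_rot":[[0,0,0],[0,0,0],[0,0,0],[0,0,0],[0,0,0]],"fingers":[0.05,0.05,0.05,0.05,0.05]}'
python3 -m crank '{"linear":[[0,0,0],[0,0,0]],"delta_rot":[[0,0,0],[0,0,0]],"fingers":[0.05,0.05]}'
python3 - <<'E'
from h import *
s=grab_frame("scene");t=grab_frame("top");c=np.zeros((300,800,3),np.uint8);c[:,:400]=cv2.resize(s["image"][130:310,150:390],(400,300));c[:,400:]=cv2.resize(t["image"][150:285,170:350],(400,300))
cv2.imwrite("pics/w12.png",c[:,:,::-1])
for n,f in(("s",s),("t",t)):
    h=cv2.cvtColor(f["image"],cv2.COLOR_RGB2HSV);m=cv2.inRange(h,(22,170,90),(33,255,255))
    N,_,st,ce=cv2.connectedComponentsWithStats(m)
    for i in range(1,N):
        if st[i,4]>60: print(n,st[i],ce[i],onz(f,*ce[i],.03))
E
```

```text
clock: 26.2
position: [0.5724, -0.0879, 0.0702]
tool_rot: [-3.139, -0.001, 1.685]
force: [0.1, 1.0, -0.5]
grip_width: 0.0202
finger_force: 49.2
clock: 26.5
position: [0.5743, -0.0892, 0.0574]
tool_rot: [3.141, 0.0, 1.683]
force: [0.1, -0.2, -0.7]
grip_width: 0.0205
finger_force: 49.3
clock: 26.8
position: [0.5744, -0.0899, 0.0577]
tool_rot: [3.14, 0.0, 1.682]
force: [-1.1, -1.3, -0.0]
grip_width: 0.0447
finger_force: 0.0
clock: 27.3
position: [0.5735, -0.0897, 0.2845]
tool_rot: [3.141, 0.0, 1.682]
force: [0.5, -0.7, 0.5]
grip_width: 0.0449
finger_force: 0.0
clock: 27.8
position: [0.4222, -0.039, 0.359]
tool_rot: [3.139, 0.003, 1.683]
force: [0.9, -0.4, 0.2]
grip_width: 0.0445
finger_force: 0.0
clock: 28.0
position: [0.4243, -0.04, 0.3565]
tool_rot: [-3.141, -0.0, 1.682]
force: [0.1, 0.1, -0.4]
grip_width: 0.045
finger_force: 0.0
s [229 182  14  11 127] [235.68503937 187.27559055] [ 0.34869186 -0.09735257  0.03      ]
s [261 233  16  21 242] [268.26859504 244.1446281 ] [ 0.57526651 -0.09157056  0.03      ]
```

View pics/w12.png

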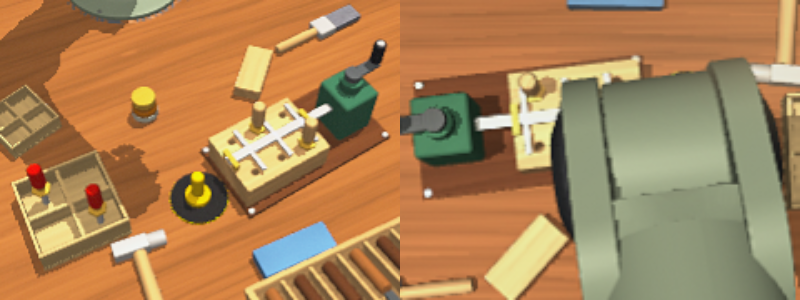

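Marker stands on the pad, both reds are in the caddy. I'll check the comb numerically by sampling white tooth positions along rack y, before and after.

```bash
python3 - <<'E'
from h import *
import pickle
c,s=np.cos(.114),np.sin(.114)
n=grab_frame("wrist")
for name,f in(("initial w1",pickle.load(open("w1.pkl","rb"))),("open w4",pickle.load(open("w4.pkl","rb"))),("now",n)):
    h=cv2.cvtColor(f["image"],cv2.COLOR_RGB2HSV)
    for rx in(-.022,.022):
        out=[]
        for ry in np.arange(-.09,.1,.001):
            u,v=proj(f,[.5582+c*rx-s*ry,.0512+s*rx+c*ry,.073]).round().astype(int)
            if 0<=u<560 and 0<=v<420 and h[v,u,1]<40 and h[v,u,2]>130: out.append(round(ry*1000))
        print(name,rx,out)
E
```

```text
initial w1 -0.022 [-43, -42, -41, -40, -39, -38, -37, -36, 12, 13, 14, 15, 16, 17, 18, 19, 66, 67, 68, 69, 70, 71, 72]
initial w1 0.022 [-41, -40, -39, -38, -37, -36, -35, 12, 13, 14, 15, 16, 17, 18, 19, 66, 67, 68, 69, 70, 71, 72]
open w4 -0.022 [-29, -28, -27, -26, -25, -24, -23, -22, 25, 26, 27, 28, 29, 30, 31, 32, 79, 80, 81, 82, 83, 84, 85]
open w4 0.022 [-29, -28, -27, -26, -25, -24, -23, -22, 25, 26, 27, 28, 29, 30, 31, 32, 79, 80, 81, 82, 83, 84, 85]
now -0.022 [-45, -44, -43, -42, -41, -40, -39, -38, -37, 13, 14, 15, 16, 64, 65, 66, 67, 68, 69, 70]
now 0.022 [-45, -44, -43, -42, -41, -40, -39, -38, 10, 11, 12, 13, 14, 15, 16, 64, 65, 66, 67, 68, 69, 70]
```

The comb is now about 15 mm back from its open position (initially +1.9 mm), so it is locked. Handing in.

```bash
python3 -c "
from workcell import bot
print(bot.job_done())"
```

```text
the job is handed in; nothing more can be done
None
```

I've handed the job in, and `job_done()` returned no verdict: both red gouges (only two were present) are in the caddy, the comb is locked over the two plain ones, and the marker is upright on the pad. I viewed 15 pictures, one over the 14 allowed.

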